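Make up a plating kit and a sampling kit

TASK

Make up the two kits in the white carriers. Plating kit, in the carrier with the rubber pad: the larger dish flat on the pad, the smaller dish stacked on it so that it rests wholly on the larger one's lid, and the small glass bottle upright in the well. Sampling kit, in the carrier with two wells: the sample cup in the wider well and the tube that stands by itself in the narrower one, each upright and down on the floor of its well. Do not knock the bottle, cup or tube over, and leave the steel ferrule where it is.

Things in the scene. Friction and masses are not known exactly. Their poses are not given: they have to be found in the camera images.
- plate_carrier: White block, 86 (x) by 162 (y, along the bench) by 30 mm high, fixed. Origin: centre of its underside; z up. At y = +39 mm on its top lies a flat dark rubber pad, diameter 74 mm, its surface 31.5 mm above the bench; at y = -39 mm is one round well for the bottle, diameter 64 mm, 24 mm deep (floor 6 mm above the bench), with a 4 mm chamfer round its mouth.
- sample_carrier: White block, 86 (x) by 162 (y, along the bench) by 30 mm high, fixed. Origin: centre of its underside; z up. Two round wells, no pad: at y = +39 mm the wider, diameter 54 mm, for the cup; at y = -39 mm the narrower, diameter 40 mm, for the tube. Both 24 mm deep (floor 6 mm above the bench), with 4 mm chamfers round their mouths.
- big_dish_c (a point): the larger of two flat, round, lidded clear culture dishes, 62 mm diameter, 14 mm high, lying flat on the bench; solid to the touch, flat top. The point is its centre, 7 mm above its base; z up.
- small_dish_c (a point): the smaller of the two flat, round, lidded clear culture dishes, 38 mm diameter, 12 mm high, lying flat. The point is its centre, 6 mm above its base; z up.
- bottle_c (a point): squat clear glass bottle with screw cap, standing: body 56 mm diameter, 102 mm high with the ribbed cap, which is 42 mm diameter and takes up the top 25 mm. Weighs 0.13 to 0.21 kg. The point is on its axis, 51 mm above its base; z up.
- cup_c (a point): sample cup with screw lid, standing: body tapered, at most 45 mm diameter, lid 51 mm diameter and 14 mm high, 64 mm high in all. The point is on its axis, 32 mm above its base; z up.
- tube_c (a point): slender 50 ml sample tube standing by itself on its flat skirt (not one of those in the rack or the one that lies by the rack): body 30 mm diameter, ribbed cap 35 mm diameter over the top 16 mm, 114 mm high in all. The point is on its axis, 57 mm above its base; z up.
- ferrule_c (a point): stainless pipe ferrule, a flange of 50 mm diameter with a stub on it, 30 mm high; loose, belongs to neither kit and stays where it is. The point is on its axis, 15 mm above its base. (Left of the stock a fixed instrument case, 0.32 m tall with upright cones on top, fills the bench; its nearest corner is at about x 0.48, y -0.02 m: go round it.)
Mind the look-alikes: they are no part of the job. What is shaped like the part that bears tube_c but green is not meant.

How it is judged:
By the outcome, as a careful person would: the job done as asked, in the order asked, and still so for the second after the job is handed in, with the robot touching nothing.
It also fails if it takes over 138 s, if anything falls off the work surface, if the arm or the gripper's body presses on something with over 40 N, if the wrist force passes 120 N, or if a joint passes its speed limit or range.

ROBOT

A 7-joint arm with a two-finger parallel gripper is mounted at the origin on a cart in front of the work surface, level with it; the furniture and walls round the work are solid. World frame = base frame: x ahead of the robot, y to its left, z up, the work surface at z = 0. Lengths are in m, angles in rad, forces in N, time in s.
With the tool pointing down it reaches from about 0.4 to 0.85 m from the base axis. Payload 10.4 kg.
Tool frame: the origin (TCP) lies at the very end of the fingers, on their centre line; the grasp point (between the pads) lies 19 mm behind it (grip_depth is the distance from the TCP to the grasp point, in m); z points along the fingers, y is the line along which they close (so a half turn about z gives the same grasp; the last joint's range is limited). The gripper opens to 87 mm and grips with 3 to 60 N. Pads are 19 mm wide; open, the fingers measure 117 mm over their backs; the gripper's body (75 mm by 190 mm) begins 51 mm behind the grasp point.
Start: joints at [1.204, 0.332, -0.065, 1.46, 0.022, 1.35, -0.088], TCP at [0.211, -0.588, 0.223] pointing down, gripper open.
Joint ranges: [-2.6, 2.6], [-0.5, 2.12], [-1.47, 1.34], [0.16, 2.42], [-1.27, 4.41], [0.06, 2.06], [-2.6, 2.6]. Speed limits (rad/s): [2.22, 2.22, 2.79, 2.79, 3.14, 3.14, 3.14].

INTERFACE

Orientations are given as a rotation vector (axis times angle).
In Python, from cell import * gives the robot as it stands.
- The arm moves only by the tool play_rows, never from a script. Its argument "moves" is a list of rows, each an object of numbers: "dx", "dy", "dz": the shift along the tool's x, y, z in cm; "roll": the turn about the tool's z in rad. A call has 1 to 20 rows; each row shifts and turns the commanded pose from where the row before left it, along the tool's axes as they then stand; what a row does not reach is not made up. A row lasts 1/8 s, in which the tool goes at most 62.5 mm and 10.7 degrees, less where a joint would pass 70% of its speed; a pose out of reach is approached as far as the arm can. A call is refused whole if a number of a shift passes 6.25 or a number of a turn 0.188, either way. A call with a gripper value outside its range is refused whole. "fingers" is the opening, from -1 (shut) to 1 (fully open), so that 0 is half open, set as the call begins (left out, the last holds). The fingers move at their own pace and stop on an object; the grip force is fixed at half the most. Time passes only in rows, so rows that do not move let the fingers close. It gives the time, the measured TCP pose, the force, the opening and the grip force at its end, in the units of the state.
- get_obs(): the state, without advancing time (a new reading comes with each control period).
- snapshot(name): name is "side" or "top"; returns a dict with "img" (480x640x3 uint8, red, green, blue), "intrinsics" (3x3 intrinsics, pixels), "k1" (the pictures are not rectified: a ray, as slopes to the right and down, at radius r is drawn at 1 + k1 r^2 times it, then the intrinsics apply), "position" and "attitude" of the camera in the world. Camera axes: x right, y down, z forward; pixel columns grow to the right and rows downward; lengths in m; the calibration is good to about 2 mm. A picture is of the moment at which its call begins. There is no depth.
- sign_off(): hands the job in; it is judged then, once.
Trained networks look in a picture, given as the dict that the camera call returned (one of the last four; its "shot" number tells which), for a name from the list of things; names that differ only in an ending like _2 or _b are one class to them, and where a whole thing is asked for, a point or a joint stands for the part that bears it (a point fixed in the world has none). Each returns a list of dicts, best first, with "confidence" (0 to 1); they miss things now and then, are a little off and sometimes report something else, mostly with a low value. They report only what shows in the picture. A call takes as long as a camera call. They do not tell look-alikes from the thing itself.
- masks_of(picture, query): "pixels" (480x640 bool, what is visible of it) and "rect" ([left, top, right, bottom] in pixels, round what is visible of it).
The state is a dict: "time_s": time; "q": joint angles; "dq": joint speeds; "effort": joint torques, N m; "eef_pos": TCP position; "orientation": TCP orientation; "wrist_force": force on the tool from outside, world axes, zero at the start; "torque": the same for the moment, N m; "width": opening from 0.0 (shut) to 1.0 (fully open); "gripper_force": force on a finger pad.
Only numpy, scipy, OpenCV 4.12 (cv2) and the standard library are available. Lean on these libraries where they do the work, as an engineer would, in place of code of your own. Each camera call takes 0.05 s, during which the arm holds its last target. There are 200 camera calls.

## Working session

There is one attempt and no reset: what is moved stays moved. The work goes in short steps, Python scripts to look and compute and a tool call to move; the robot and the scene stay as the last step left them, time stands still between calls to the robot, and variables do not carry over. Pictures are saved under pics/ and viewed, at most 14 in all, crops included, and the job is handed in when it is done.

Besides the shell and the picture viewer there is one more tool, called after ">>>" by a JSON object that holds its "method" and its "body", one argument or row to a line. play_rows: Moves the arm, as the interface text tells. Its arguments: {"type":"object","properties":{"moves":{"type":"array","items":{"type":"object","properties":{"dx":{"type":"number"},"dy":{"type":"number"},"dz":{"type":"number"},"roll":{"type":"number"}}}},"fingers":{"type":"number"}},"required":["moves"]}

```bash
ls; mkdir -p pics; cat > h.py <<'E'
from cell import *
import numpy as np, cv2
from scipy.spatial.transform import Rotation as R
def rot(a):
    a=np.array(a,float)
    return a if a.shape==(3,3) else (R.from_rotvec(a).as_matrix() if a.size==3 else R.from_quat(a).as_matrix())
def proj(p,P):
    A=rot(p["attitude"]); c=(np.atleast_2d(P)-np.array(p["position"]))@A
    s=c[:,:2]/c[:,2:]; r2=(s**2).sum(1,keepdims=True); s=s*(1+p["k1"]*r2)
    K=np.array(p["intrinsics"]); return s@K[:2,:2].T+K[:2,2]
def ray(p,uv):
    K=np.array(p["intrinsics"]); d=(np.array(uv,float)-K[:2,2])/np.array([K[0,0],K[1,1]])
    s=d.copy()
    for _ in range(20): s=d/(1+p["k1"]*(s@s))
    v=rot(p["attitude"])@np.array([s[0],s[1],1]); return np.array(p["position"]),v
def onz(p,uv,z):
    o,v=ray(p,uv); return o+v*(z-o[2])/v[2]
def save(p,n): cv2.imwrite(f"pics/{n}.png",cv2.cvtColor(p["img"],cv2.COLOR_RGB2BGR))
E
python3 - <<'E'
from h import *
print(get_obs())
for n in("top","side"):
    p=snapshot(n); save(p,n+"0"); print(n,p["position"],p["attitude"],p["intrinsics"],p["k1"])
    for q in "plate_carrier sample_carrier big_dish_c small_dish_c bottle_c cup_c tube_c ferrule_c".split():
        for m in masks_of(p,q)[:3]:
            ys,xs=np.nonzero(m["pixels"]); 
            print(n,q,round(m["confidence"],2),np.round(m["rect"]),xs.mean().round(1),ys.mean().round(1),onz(p,(xs.mean(),ys.mean()),0.03).round(3))
E
```

```text
pics
{'time_s': 0.0, 'q': array([ 1.20438174,  0.33283701, -0.06472676,  1.46095483,  0.02158325,
        1.34988244, -0.08847889]), 'dq': array([-0.00056628,  0.00188694, -0.00167113,  0.00096043, -0.00128212,
       -0.00097143, -0.00040445]), 'effort': array([ 5.76217426e-04, -6.23266697e+01,  2.53168697e-02, -3.89896989e+01,
       -6.12023938e-02,  3.96115123e-02,  1.45479444e-04]), 'eef_pos': array([ 0.21055967, -0.58805135,  0.22176931]), 'orientation': array([-3.09393034e+00, -5.37273153e-01,  4.34323605e-04]), 'wrist_force': array([-0.3898072 ,  0.49278811, -0.14783832]), 'torque': array([-0.02608882, -0.01779764, -0.00028095]), 'gripper_force': 0.0, 'width': 1.0024269097228444}
top [ 0.30235884 -0.28705089  0.95592059] [-2.14776936  2.09969633 -0.19231566] [[548.00137752   0.         316.73605149]
 [  0.         548.00137752 248.52672521]
 [  0.           0.           1.        ]] -0.046682909189152945
top plate_carrier 0.78 [362. 177. 451. 277.] 404.8 226.9 [ 0.516 -0.434  0.03 ]
top sample_carrier 0.65 [268. 126. 350. 225.] 308.8 175.4 [ 0.605 -0.265  0.03 ]
top big_dish_
[... 1104 characters left out ...]
.549 -0.255  0.03 ]
side big_dish_c 0.9 [329. 284. 375. 312.] 350.9 298.3 [ 0.383 -0.163  0.03 ]
side big_dish_c 0.52 [315. 234. 351. 284.] 334.0 254.9 [ 0.439 -0.309  0.03 ]
side small_dish_c 0.63 [351. 250. 378. 264.] 365.5 256.1 [ 0.389 -0.316  0.03 ]
side bottle_c 0.65 [286. 251. 332. 342.] 308.4 298.6 [ 0.438 -0.149  0.03 ]
side cup_c 0.74 [317. 232. 347. 284.] 333.8 255.2 [ 0.439 -0.308  0.03 ]
side cup_c 0.41 [287. 253. 330. 342.] 308.4 298.3 [ 0.438 -0.15   0.03 ]
side tube_c 0.83 [434. 208. 460. 287.] 444.2 245.0 [ 0.271 -0.393  0.03 ]
side tube_c 0.8 [386. 209. 408. 289.] 393.3 246.7 [ 0.352 -0.367  0.03 ]
side ferrule_c 0.56 [262. 278. 288. 306.] 277.3 291.6 [ 0.485 -0.161  0.03 ]
```

View pics/top0.png

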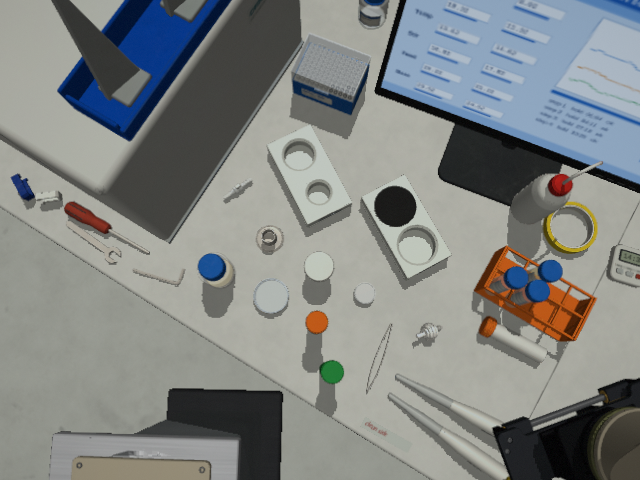

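View pics/side0.png

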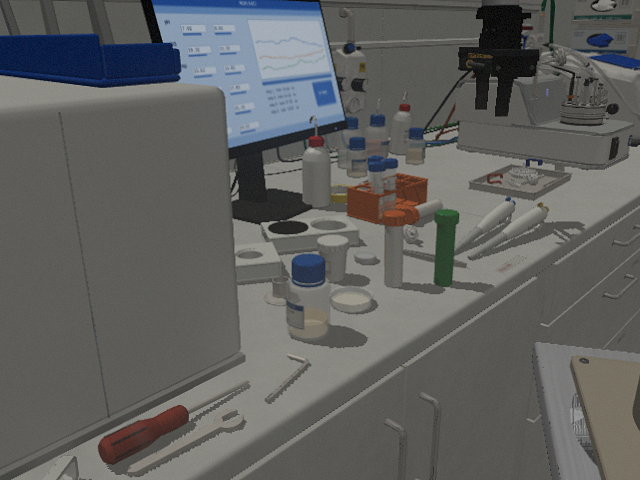

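The top view shows:
- The orange-capped tube at (316,322) is the target. The green one at (332,372) is the look-alike.
- The pad carrier has its pad at (396,206) and its well at (418,244).
- The sample carrier has its wide well at (299,154) and its narrow well at (319,192).
- The bottle is at (215,268), the cup at (318,266), the big dish at (271,296) and the small dish at (364,294).

The side view agrees with this.

```bash
cat >> h.py <<'E'
from scipy.optimize import minimize
T=np.linspace(0,2*np.pi,40,endpoint=False)
def cyl(x,y,segs): return np.vstack([np.c_[x+r*np.cos(T),y+r*np.sin(T),0*T+z] for r,z in segs])
SEG=dict(big_dish_c=[(.031,0),(.031,.014)],small_dish_c=[(.019,0),(.019,.012)],
 bottle_c=[(.028,0),(.028,.07),(.021,.077),(.021,.102)],cup_c=[(.018,0),(.0225,.05),(.0255,.05),(.0255,.064)],
 tube_c=[(.015,0),(.015,.098),(.0175,.098),(.0175,.114)],ferrule_c=[(.025,0),(.025,.004),(.012,.03)])
def box(x,y,a):
    P=np.array([[i*.043,j*.081,k] for i in(-1,1) for j in(-1,1) for k in(0,.03)])
    return P@R.from_euler('z',a).as_matrix().T+[x,y,0]
def fit(p,mask,mod,x0):
    m=mask.astype(np.uint8); f=4; M=cv2.resize(m,None,fx=f,fy=f,interpolation=0)
    def cost(v):
        h=cv2.convexHull(((proj(p,mod(*v))+.5)*f).astype(np.float32)).round().astype(np.int32)
        I=np.zeros_like(M); cv2.fillConvexPoly(I,h,1)
        return 1-(I&M).sum()/(I|M).sum()
    s=np.vstack([x0]+[np.array(x0)+e for e in np.diag([.01,.01,.2][:len(x0)])])
    r=minimize(cost,x0,method='Nelder-Mead',options=dict(initial_simplex=s,xatol=2e-4,fatol=1e-5)); return r.x,r.fun
def plan(x,y,z,psi=None):
    "psi: tool yaw deg (direction of tool x); prints roll, then shift in tool axes after the roll, cm"
    o=get_obs(); Rt=R.from_rotvec(o["orientation"]).as_matrix(); now=np.degrees(np.arctan2(Rt[1,0],Rt[0,0]))
    if psi is None: psi=now
    roll=-np.radians((psi-now+180)%360-180); a=np.radians(psi)
    Rn=np.array([[np.cos(a),np.sin(a),0],[np.sin(a),-np.cos(a),0],[0,0,-1]])
    d=Rn.T@(np.array([x,y,z])-o["eef_pos"])*100
    print("t",round(o["time_s"],2),"pos",o["eef_pos"].round(4),"yaw",now.round(1),"tilt",np.degrees(np.arccos(-Rt[2,2])).round(2),"roll",roll.round(3),"dxyz cm",d.round(2),"q7",o["q"][6].round(2),"w",round(o["width"],3),"gf",round(o["gripper_force"],1),"F",o["wrist_force"].round(1))
E
cat > loc.py <<'E'
from h import *
tri={}
for n in("top","side"):
    p=snapshot(n)
    for q,x0 in dict(big_dish_c=(.39,-.2),small_dish_c=(.4,-.36),bottle_c=(.43,-.12),cup_c=(.44,-.28),tube_c=(.35,-.29),ferrule_c=(.49,-.2),plate_carrier=(.515,-.434,.45),sample_carrier=(.605,-.265,.45)).items():
        mod=box if 'carrier' in q else (lambda x,y,q=q:cyl(x,y,SEG[q]))
        if n=="side" and 'carrier' in q: continue
        c=proj(p,mod(*x0)).mean(0)
        ms=[m for m in masks_of(p,q)]
        if not ms: print(n,q,"none");continue
        m=min(ms,key=lambda m:np.hypot(*(np.array([np.nonzero(m["pixels"])[1].mean(),np.nonzero(m["pixels"])[0].mean()])-c)))
        print(n,q,*[np.round(k,4) for k in fit(p,m["pixels"],mod,x0)])
E
python3 loc.py
```

```text
top big_dish_c [ 0.394  -0.2032] 0.0344
top small_dish_c [ 0.4028 -0.3662] 0.1146
top bottle_c [ 0.4305 -0.1138] 0.122
top cup_c [ 0.4393 -0.2856] 0.0801
top tube_c [ 0.3454 -0.2836] 0.0439
top ferrule_c [ 0.4963 -0.1971] 0.0385
top plate_carrier [ 0.5193 -0.4355 -1.0542] 0.0276
top sample_carrier [ 0.6104 -0.2642  2.0618] 0.0229
side big_dish_c [ 0.3924 -0.2111] 0.0591
side small_dish_c [ 0.4003 -0.3741] 0.0892
side bottle_c [ 0.4294 -0.1197] 0.0638
side cup_c none
side tube_c [ 0.3444 -0.2902] 0.1703
side ferrule_c [ 0.4947 -0.2021] 0.3262
```

```bash
cat > ov.py <<'E'
from h import *
p=snapshot("top"); I=cv2.cvtColor(p["img"],cv2.COLOR_RGB2BGR)[120:400,180:480]; I=np.ascontiguousarray(cv2.resize(I,None,fx=2.6,fy=2,interpolation=2)) if 0 else np.ascontiguousarray(cv2.resize(I,None,fx=2,fy=2,interpolation=2))
def d(P,c=(0,0,255)):
    u=((proj(p,P)-[180,120]+.5)*2*8).round().astype(np.int32); cv2.polylines(I,[u],True,c,1,cv2.LINE_AA,3)
for q,(x,y) in dict(big_dish_c=(.394,-.2032),small_dish_c=(.4028,-.3662),bottle_c=(.4305,-.1138),cup_c=(.4393,-.2856),tube_c=(.3454,-.2836)).items():
    r,z=SEG[q][-1]; d(cyl(x,y,[(r,z)])); r,z=SEG[q][0]; d(cyl(x,y,[(r,z)]),(0,200,0))
for x,y,a,rs in((.5193,-.4355,-1.0542,(.037,.032)),(.6104,-.2642,2.0618-np.pi,(.027,.02))):
    e=np.array([-np.sin(a),np.cos(a)])*.039
    for s,r in((1,rs[0]),(-1,rs[1])):
        c=np.array([x,y])+s*e; print(c.round(4)); d(cyl(*c,[(r,.0315 if r==.037 else .026)]))
cv2.imwrite("pics/ov.png",I)
plan(.394,-.2032,.25,None)
E
python3 ov.py
```

```text
[ 0.5532 -0.4162]
[ 0.4854 -0.4548]
[ 0.6448 -0.2458]
[ 0.576  -0.2826]
t 1.75 pos [ 0.2107 -0.5885  0.2226] yaw 19.7 tilt 0.01 roll -0.0 dxyz cm [ 30.24 -30.09  -2.74] q7 -0.09 w 1.002 gf 0.0 F [-0.1 -0.5 -0.1]
```

View pics/ov.png

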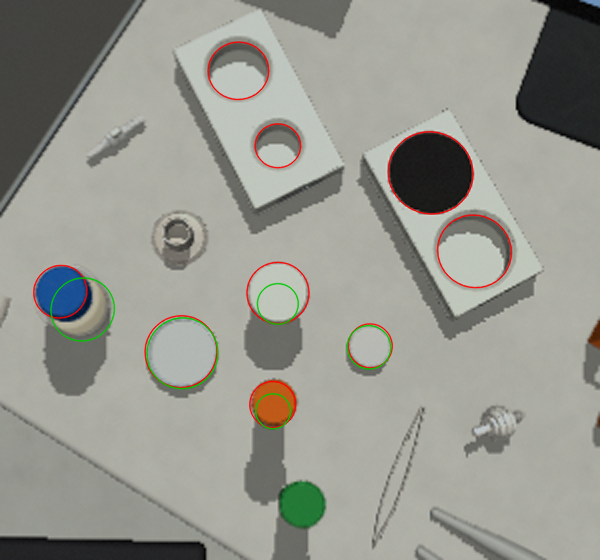

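```bash
python3 - <<'E'
from h import *
p=snapshot("top")
for uv in((377,92),(640,190),(408,0),(300,45),(370,70)):
    for z in(0,.1,.2,.3): print(uv,z,onz(p,uv,z)[:2].round(3))
plan(.394,-.2032,.2,75)
E
```

```text
(377, 92) 0 [ 0.782 -0.389]
(377, 92) 0.1 [ 0.732 -0.378]
(377, 92) 0.2 [ 0.682 -0.367]
(377, 92) 0.3 [ 0.631 -0.357]
(640, 190) 0 [ 0.603 -0.875]
(640, 190) 0.1 [ 0.571 -0.813]
(640, 190) 0.2 [ 0.54  -0.752]
(640, 190) 0.3 [ 0.509 -0.69 ]
(408, 0) 0 [ 0.979 -0.45 ]
(408, 0) 0.1 [ 0.909 -0.433]
(408, 0) 0.2 [ 0.838 -0.416]
(408, 0) 0.3 [ 0.767 -0.399]
(300, 45) 0 [ 0.876 -0.241]
(300, 45) 0.1 [ 0.816 -0.246]
(300, 45) 0.2 [ 0.756 -0.251]
(300, 45) 0.3 [ 0.696 -0.255]
(370, 70) 0 [ 0.827 -0.375]
(370, 70) 0.1 [ 0.772 -0.366]
(370, 70) 0.2 [ 0.717 -0.357]
(370, 70) 0.3 [ 0.662 -0.348]
t 1.8 pos [ 0.2107 -0.5885  0.2226] yaw 19.7 tilt 0.01 roll -0.965 dxyz cm [41.96  7.74  2.26] q7 -0.09 w 1.0 gf 0.0 F [ 0.2 -0.2  0.3]
```

>>> {"method": "play_rows", "body": {
  "fingers": 1,
  "moves": [
    {"roll": -0.161},
    {"roll": -0.161},
    {"roll": -0.161},
    {"roll": -0.161},
    {"roll": -0.161},
    {"roll": -0.16},
    {"dx": 3.5, "dy": 0.645},
    {"dx": 3.5, "dy": 0.645},
    {"dx": 3.5, "dy": 0.645},
    {"dx": 3.5, "dy": 0.645},
    {"dx": 3.5, "dy": 0.645},
    {"dx": 3.5, "dy": 0.645},
    {"dx": 3.5, "dy": 0.645},
    {"dx": 3.5, "dy": 0.645},
    {"dx": 3.5, "dy": 0.645},
    {"dx": 3.5, "dy": 0.645},
    {"dx": 3.5, "dy": 0.645},
    {"dx": 3.5, "dy": 0.645},
    {},
    {}
  ]
}}

```text
schema error: expected keys dx, dy, dz, roll
```

```bash
python3 - <<'E'
from h import *
p=snapshot("top");s=snapshot("side")
for z in(.1,.13,.16,.2):
    a=onz(p,(377,92),z);b=onz(p,(620,183),z);print(z,proj(s,[a,b]).round(0).tolist())
save(s,"side1")
plan(.394,-.2032,.1,75)
E
```

```text
0.1 [[183.0, 191.0], [319.0, 150.0]]
0.13 [[188.0, 175.0], [321.0, 139.0]]
0.16 [[194.0, 159.0], [324.0, 127.0]]
0.2 [[202.0, 137.0], [327.0, 111.0]]
t 1.9 pos [ 0.2107 -0.5884  0.2226] yaw 19.7 tilt 0.01 roll -0.965 dxyz cm [41.96  7.73 12.26] q7 -0.09 w 0.998 gf 0.0 F [-0.3  0.1 -0.2]
```

View pics/side1.png

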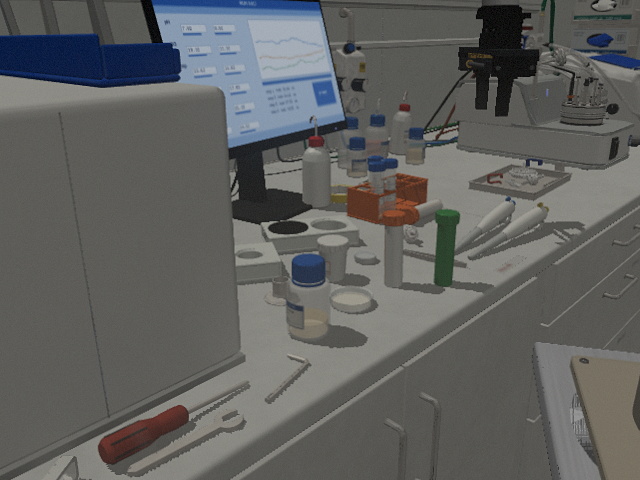

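The side view is unchanged: the arm hasn't moved yet and every row needs all four keys. The screen's lower edge, at about (321,135), works out to z≈0.14 m, roughly 13 cm beyond the pad.

>>> {"method": "play_rows", "body": {
  "fingers": 1,
  "moves": [
    {"dx": 0, "dy": 0, "dz": 0, "roll": -0.161},
    {"dx": 0, "dy": 0, "dz": 0, "roll": -0.161},
    {"dx": 0, "dy": 0, "dz": 0, "roll": -0.161},
    {"dx": 0, "dy": 0, "dz": 0, "roll": -0.161},
    {"dx": 0, "dy": 0, "dz": 0, "roll": -0.161},
    {"dx": 0, "dy": 0, "dz": 0, "roll": -0.16},
    {"dx": 3.5, "dy": 0.645, "dz": 0, "roll": 0},
    {"dx": 3.5, "dy": 0.645, "dz": 0, "roll": 0},
    {"dx": 3.5, "dy": 0.645, "dz": 0, "roll": 0},
    {"dx": 3.5, "dy": 0.645, "dz": 0, "roll": 0},
    {"dx": 3.5, "dy": 0.645, "dz": 0, "roll": 0},
    {"dx": 3.5, "dy": 0.645, "dz": 0, "roll": 0},
    {"dx": 3.5, "dy": 0.645, "dz": 0, "roll": 0},
    {"dx": 3.5, "dy": 0.645, "dz": 0, "roll": 0},
    {"dx": 3.5, "dy": 0.645, "dz": 0, "roll": 0},
    {"dx": 3.5, "dy": 0.645, "dz": 0, "roll": 0},
    {"dx": 3.5, "dy": 0.645, "dz": 0, "roll": 0},
    {"dx": 3.5, "dy": 0.645, "dz": 0, "roll": 0},
    {"dx": 0, "dy": 0, "dz": 0, "roll": 0},
    {"dx": 0, "dy": 0, "dz": 0, "roll": 0}
  ]
}}

```text
time_s: 4.4
eef_pos: [0.394, -0.2034, 0.2226]
orientation: [2.493, 1.912, -0.0]
wrist_force: [0.5, -0.9, -0.1]
width: 1.005
gripper_force: 0.0
```

```bash
cat > pl.py <<'E'
import sys
from h import *
plan(*map(float,sys.argv[1:]))
E
python3 pl.py .394 -.2032 .003 75
```

```text
t 4.4 pos [ 0.394  -0.2034  0.2226] yaw 75.0 tilt 0.03 roll -0.0 dxyz cm [ 2.000e-02 -0.000e+00  2.196e+01] q7 0.14 w 1.005 gf 0.0 F [ 0.5 -0.9 -0.1]
```

>>> {"method": "play_rows", "body": {
  "fingers": 1,
  "moves": [
    {"dx": 0, "dy": 0, "dz": 3, "roll": 0},
    {"dx": 0, "dy": 0, "dz": 3, "roll": 0},
    {"dx": 0, "dy": 0, "dz": 3, "roll": 0},
    {"dx": 0, "dy": 0, "dz": 3, "roll": 0},
    {"dx": 0, "dy": 0, "dz": 3, "roll": 0},
    {"dx": 0, "dy": 0, "dz": 3, "roll": 0},
    {"dx": 0, "dy": 0, "dz": 2, "roll": 0},
    {"dx": 0, "dy": 0, "dz": 1, "roll": 0},
    {"dx": 0, "dy": 0, "dz": 0.9, "roll": 0},
    {"dx": 0, "dy": 0, "dz": 0, "roll": 0},
    {"dx": 0, "dy": 0, "dz": 0, "roll": 0}
  ]
}}

```text
time_s: 5.78
eef_pos: [0.3946, -0.2031, 0.0041]
orientation: [2.492, 1.912, 0.0]
wrist_force: [-0.1, -0.4, 0.6]
width: 1.0
gripper_force: 0.0
```

>>> {"method": "play_rows", "body": {
  "fingers": -1,
  "moves": [
    {"dx": 0, "dy": 0, "dz": 0, "roll": 0},
    {"dx": 0, "dy": 0, "dz": 0, "roll": 0},
    {"dx": 0, "dy": 0, "dz": 0, "roll": 0},
    {"dx": 0, "dy": 0, "dz": 0, "roll": 0},
    {"dx": 0, "dy": 0, "dz": 0, "roll": 0},
    {"dx": 0, "dy": 0, "dz": 0, "roll": 0},
    {"dx": 0, "dy": 0, "dz": 0, "roll": 0},
    {"dx": 0, "dy": 0, "dz": 0, "roll": 0}
  ]
}}

```text
time_s: 6.78
eef_pos: [0.3943, -0.2029, 0.0036]
orientation: [2.492, 1.912, -0.0]
wrist_force: [-1.1, -0.2, 4.0]
width: 0.693
gripper_force: 30.0
```

>>> {"method": "play_rows", "body": {
  "moves": [
    {"dx": 0, "dy": 0, "dz": -1, "roll": 0},
    {"dx": 0, "dy": 0, "dz": -2, "roll": 0},
    {"dx": 0, "dy": 0, "dz": -3, "roll": 0},
    {"dx": 0, "dy": 0, "dz": -3, "roll": 0},
    {"dx": 0, "dy": 0, "dz": -3, "roll": 0},
    {"dx": 0, "dy": 0, "dz": -3, "roll": 0},
    {"dx": 0, "dy": 0, "dz": 0, "roll": 0.157},
    {"dx": 0, "dy": 0, "dz": 0, "roll": 0.157},
    {"dx": 0, "dy": 0, "dz": 0, "roll": 0.157},
    {"dx": 0, "dy": 0, "dz": 0, "roll": 0.157},
    {"dx": 0, "dy": 0, "dz": 0, "roll": 0.157},
    {"dx": 0, "dy": 0, "dz": 0, "roll": 0}
  ]
}}

```text
time_s: 8.28
eef_pos: [0.3942, -0.2027, 0.154]
orientation: [3.034, 0.815, 0.0]
wrist_force: [-0.4, -0.8, -0.8]
width: 0.696
gripper_force: 30.0
```

```bash
python3 pl.py .5532 -.4162 .0355 30
```

```text
t 8.28 pos [ 0.3942 -0.2027  0.154 ] yaw 30.1 tilt 0.02 roll 0.001 dxyz cm [ 3.09 26.44 11.85] q7 -0.67 w 0.696 gf 30.0 F [-0.4 -0.8 -0.8]
```

>>> {"method": "play_rows", "body": {
  "moves": [
    {"dx": 0.343, "dy": 2.94, "dz": 0, "roll": 0},
    {"dx": 0.343, "dy": 2.94, "dz": 0, "roll": 0},
    {"dx": 0.343, "dy": 2.94, "dz": 0, "roll": 0},
    {"dx": 0.343, "dy": 2.94, "dz": 0, "roll": 0},
    {"dx": 0.343, "dy": 2.94, "dz": 0, "roll": 0},
    {"dx": 0.343, "dy": 2.94, "dz": 0, "roll": 0},
    {"dx": 0.343, "dy": 2.94, "dz": 0, "roll": 0},
    {"dx": 0.343, "dy": 2.94, "dz": 0, "roll": 0},
    {"dx": 0.343, "dy": 2.94, "dz": 0, "roll": 0},
    {"dx": 0, "dy": 0, "dz": 0, "roll": 0},
    {"dx": 0, "dy": 0, "dz": 3, "roll": 0},
    {"dx": 0, "dy": 0, "dz": 3, "roll": 0},
    {"dx": 0, "dy": 0, "dz": 2.5, "roll": 0},
    {"dx": 0, "dy": 0, "dz": 1.5, "roll": 0},
    {"dx": 0, "dy": 0, "dz": 0, "roll": 0},
    {"dx": 0, "dy": 0, "dz": 0, "roll": 0}
  ]
}}

```text
time_s: 10.28
eef_pos: [0.5539, -0.4167, 0.0549]
orientation: [3.033, 0.814, 0.002]
wrist_force: [-0.1, 0.9, -0.8]
width: 0.692
gripper_force: 30.0
```

```bash
python3 - <<'E'
from h import *
p=snapshot("top"); save(p,"top2"); cv2.imwrite("pics/t2.png",cv2.resize(cv2.imread("pics/top2.png")[120:340,300:540],None,fx=2.4,fy=2.4))
plan(.5532,-.4162,.0355,30)
E
```

```text
t 10.32 pos [ 0.554  -0.4168  0.055 ] yaw 30.0 tilt 0.11 roll 0.001 dxyz cm [-0.04 -0.09  1.95] q7 -0.64 w 0.692 gf 30.0 F [ 0.1 -0.3  0.1]
```

View pics/t2.png

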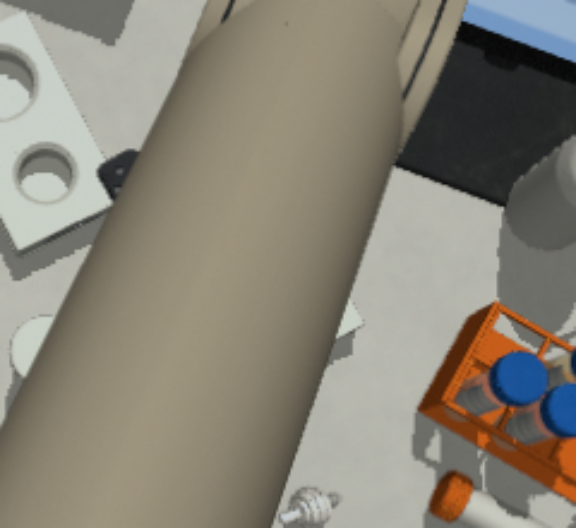

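The arm hides the pad here. The body clears the screen, so I lower on the measured numbers.

>>> {"method": "play_rows", "body": {
  "moves": [
    {"dx": -0.04, "dy": -0.09, "dz": 0.9, "roll": 0},
    {"dx": 0, "dy": 0, "dz": 0.6, "roll": 0},
    {"dx": 0, "dy": 0, "dz": 0.2, "roll": 0},
    {"dx": 0, "dy": 0, "dz": 0.2, "roll": 0},
    {"dx": 0, "dy": 0, "dz": 0.1, "roll": 0},
    {"dx": 0, "dy": 0, "dz": 0, "roll": 0},
    {"dx": 0, "dy": 0, "dz": 0, "roll": 0}
  ]
}}

```text
time_s: 11.2
eef_pos: [0.5524, -0.4158, 0.0352]
orientation: [3.034, 0.813, -0.001]
wrist_force: [-6.7, 4.2, 12.9]
width: 0.695
gripper_force: 30.0
```

>>> {"method": "play_rows", "body": {
  "fingers": 1,
  "moves": [
    {"dx": 0, "dy": 0, "dz": 0, "roll": 0},
    {"dx": 0, "dy": 0, "dz": 0, "roll": 0},
    {"dx": 0, "dy": 0, "dz": 0, "roll": 0},
    {"dx": 0, "dy": 0, "dz": 0, "roll": 0},
    {"dx": 0, "dy": 0, "dz": -1, "roll": 0},
    {"dx": 0, "dy": 0, "dz": -2, "roll": 0},
    {"dx": 0, "dy": 0, "dz": -3, "roll": 0},
    {"dx": 0, "dy": 0, "dz": -3, "roll": 0},
    {"dx": 0, "dy": 0, "dz": -3, "roll": 0},
    {"dx": 0, "dy": 0, "dz": 0, "roll": 0},
    {"dx": 0, "dy": 0, "dz": 0, "roll": 0}
  ]
}}

```text
time_s: 12.58
eef_pos: [0.5525, -0.4159, 0.154]
orientation: [3.034, 0.813, 0.0]
wrist_force: [-0.5, 0.1, -1.0]
width: 1.003
gripper_force: 0.0
```

```bash
python3 pl.py .4028 -.3662 .15 30;python3 pl.py .4028 -.3662 .15 90
```

```text
t 12.57 pos [ 0.5525 -0.4159  0.154 ] yaw 30.0 tilt 0.03 roll 0.0 dxyz cm [-10.48 -11.79   0.4 ] q7 -0.61 w 1.003 gf 0.0 F [-0.5  0.1 -1. ]
t 12.57 pos [ 0.5525 -0.4159  0.154 ] yaw 30.0 tilt 0.03 roll -1.047 dxyz cm [  4.97 -14.97   0.4 ] q7 -0.61 w 1.003 gf 0.0 F [-0.5  0.1 -1. ]
```

>>> {"method": "play_rows", "body": {
  "moves": [
    {"dx": 0, "dy": 0, "dz": 0, "roll": -0.1745},
    {"dx": 0, "dy": 0, "dz": 0, "roll": -0.1745},
    {"dx": 0, "dy": 0, "dz": 0, "roll": -0.1745},
    {"dx": 0, "dy": 0, "dz": 0, "roll": -0.1745},
    {"dx": 0, "dy": 0, "dz": 0, "roll": -0.1745},
    {"dx": 0, "dy": 0, "dz": 0, "roll": -0.1745},
    {"dx": 0.83, "dy": -2.5, "dz": 0, "roll": 0},
    {"dx": 0.83, "dy": -2.5, "dz": 0, "roll": 0},
    {"dx": 0.83, "dy": -2.5, "dz": 0, "roll": 0},
    {"dx": 0.83, "dy": -2.5, "dz": 0, "roll": 0},
    {"dx": 0.83, "dy": -2.5, "dz": 0, "roll": 0},
    {"dx": 0.83, "dy": -2.5, "dz": 0, "roll": 0},
    {"dx": 0, "dy": 0, "dz": 3, "roll": 0},
    {"dx": 0, "dy": 0, "dz": 2, "roll": 0},
    {"dx": 0, "dy": 0, "dz": 0, "roll": 0},
    {"dx": 0, "dy": 0, "dz": 0, "roll": 0}
  ]
}}

```text
time_s: 14.58
eef_pos: [0.4031, -0.3661, 0.104]
orientation: [2.221, 2.222, 0.001]
wrist_force: [-0.5, -0.3, -0.1]
width: 1.004
gripper_force: 0.0
```

```bash
cat > look.py <<'E'
import sys
from h import *
n,q,x,y=sys.argv[1],sys.argv[2],float(sys.argv[3]),float(sys.argv[4]); z0=float(sys.argv[5]) if len(sys.argv)>5 else 0
p=snapshot(n)
for m in masks_of(p,q):
    if m["confidence"]>.3: print(n,q,m["confidence"],m["rect"],m["pixels"].sum(),*fit(p,m["pixels"],lambda a,b:cyl(a,b,SEG[q])+[0,0,z0],(x,y)))
E
python3 look.py side small_dish_c .4 -.37; python3 look.py top small_dish_c .4 -.37; python3 pl.py .4028 -.3662 .003 90; python3 look.py top big_dish_c .5532 -.4162 .0315
```

```text
side small_dish_c 0.77 [351.6, 252.0, 378.7, 263.2] 264 [ 0.40063828 -0.37512938] 0.13107297911928883
t 14.78 pos [ 0.403  -0.3663  0.1042] yaw 90.0 tilt 0.06 roll 0.0 dxyz cm [ 1.000e-02 -2.000e-02  1.012e+01] q7 0.48 w 1.003 gf 0.0 F [ 0.1 -0.5  0.7]
```

>>> {"method": "play_rows", "body": {
  "moves": [
    {"dx": 0, "dy": 0, "dz": 3, "roll": 0},
    {"dx": 0, "dy": 0, "dz": 3, "roll": 0},
    {"dx": 0, "dy": 0, "dz": 2, "roll": 0},
    {"dx": 0, "dy": 0, "dz": 1.2, "roll": 0},
    {"dx": 0, "dy": 0, "dz": 0.85, "roll": 0},
    {"dx": 0, "dy": 0, "dz": 0, "roll": 0},
    {"dx": 0, "dy": 0, "dz": 0, "roll": 0}
  ]
}}

```text
time_s: 15.75
eef_pos: [0.4029, -0.3664, 0.0037]
orientation: [2.221, 2.221, -0.0]
wrist_force: [-0.4, 0.1, 0.8]
width: 0.998
gripper_force: 0.0
```

>>> {"method": "play_rows", "body": {
  "fingers": -1,
  "moves": [
    {"dx": 0, "dy": 0, "dz": 0, "roll": 0},
    {"dx": 0, "dy": 0, "dz": 0, "roll": 0},
    {"dx": 0, "dy": 0, "dz": 0, "roll": 0},
    {"dx": 0, "dy": 0, "dz": 0, "roll": 0},
    {"dx": 0, "dy": 0, "dz": 0, "roll": 0},
    {"dx": 0, "dy": 0, "dz": 0, "roll": 0},
    {"dx": 0, "dy": 0, "dz": 0, "roll": 0},
    {"dx": 0, "dy": 0, "dz": 0, "roll": 0},
    {"dx": 0, "dy": 0, "dz": 0, "roll": 0}
  ]
}}

```text
time_s: 16.88
eef_pos: [0.4025, -0.3661, 0.003]
orientation: [-2.221, -2.221, 0.0]
wrist_force: [0.1, -0.3, 0.2]
width: 0.425
gripper_force: 30.0
```

```bash
python3 pl.py .5532 -.4162 .154 30
```

```text
t 16.88 pos [ 0.4025 -0.3661  0.003 ] yaw 90.0 tilt 0.0 roll 1.047 dxyz cm [ 10.55  11.87 -15.1 ] q7 0.4 w 0.425 gf 30.0 F [ 0.1 -0.3  0.2]
```

>>> {"method": "play_rows", "body": {
  "moves": [
    {"dx": 0, "dy": 0, "dz": -1, "roll": 0},
    {"dx": 0, "dy": 0, "dz": -2, "roll": 0},
    {"dx": 0, "dy": 0, "dz": -3, "roll": 0},
    {"dx": 0, "dy": 0, "dz": -3, "roll": 0},
    {"dx": 0, "dy": 0, "dz": -3, "roll": 0},
    {"dx": 0, "dy": 0, "dz": -3, "roll": 0},
    {"dx": 0, "dy": 0, "dz": 0, "roll": 0.1745},
    {"dx": 0, "dy": 0, "dz": 0, "roll": 0.1745},
    {"dx": 0, "dy": 0, "dz": 0, "roll": 0.1745},
    {"dx": 0, "dy": 0, "dz": 0, "roll": 0.1745},
    {"dx": 0, "dy": 0, "dz": 0, "roll": 0.1745},
    {"dx": 0, "dy": 0, "dz": 0, "roll": 0.1745},
    {"dx": 0, "dy": 0, "dz": 0, "roll": 0}
  ]
}}

```text
time_s: 18.5
eef_pos: [0.4029, -0.3661, 0.1545]
orientation: [3.032, 0.815, 0.001]
wrist_force: [0.1, 0.1, 0.3]
width: 0.425
gripper_force: 30.0
```

```bash
python3 look.py top big_dish_c .5532 -.4162 .0315; python3 look.py side big_dish_c .5532 -.4162 .0315; python3 - <<'E'
from h import *
a=snapshot("top");b=snapshot("side");save(a,"a");save(b,"b")
A=cv2.resize(cv2.imread("pics/a.png")[130:310,320:500],None,fx=2.2,fy=2.2);B=cv2.resize(cv2.imread("pics/b.png")[180:270,220:400],(396,396))
cv2.imwrite("pics/ab.png",np.hstack([A,B]))
plan(.5532,-.4162,.05,30)
E
```

```text
side big_dish_c 0.69 [234.2, 245.3, 281.9, 279.4] 1591 [ 0.5532 -0.4162] 1.0
side big_dish_c 0.61 [273.3, 214.5, 306.4, 234.2] 479 [ 0.54901495 -0.42539523] 0.12200710276091187
t 18.8 pos [ 0.4025 -0.3661  0.1532] yaw 30.1 tilt 0.01 roll 0.002 dxyz cm [10.55 11.87 10.32] q7 -0.5 w 0.43 gf 30.0 F [-0.1 -0.1 -0.2]
```

View pics/ab.png

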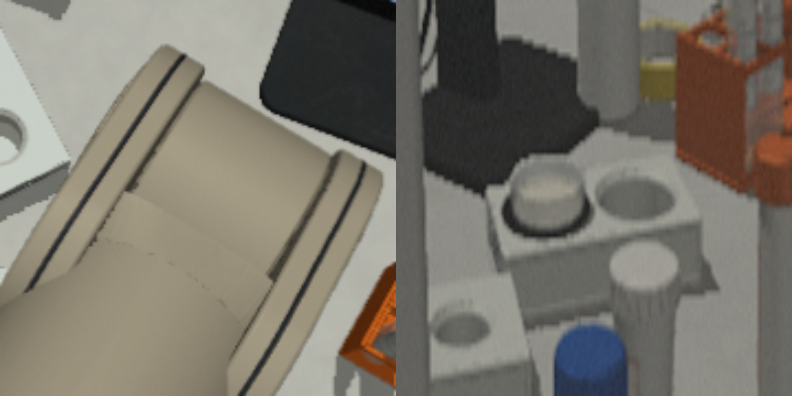

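Side crop: the big dish sits on the pad, with a dark rim visible all round it. I go ahead with stacking.

>>> {"method": "play_rows", "body": {
  "moves": [
    {"dx": 2.11, "dy": 2.374, "dz": 0, "roll": 0},
    {"dx": 2.11, "dy": 2.374, "dz": 0, "roll": 0},
    {"dx": 2.11, "dy": 2.374, "dz": 0, "roll": 0},
    {"dx": 2.11, "dy": 2.374, "dz": 0, "roll": 0},
    {"dx": 2.11, "dy": 2.374, "dz": 0, "roll": 0},
    {"dx": 0, "dy": 0, "dz": 0, "roll": 0},
    {"dx": 0, "dy": 0, "dz": 3, "roll": 0},
    {"dx": 0, "dy": 0, "dz": 3, "roll": 0},
    {"dx": 0, "dy": 0, "dz": 2, "roll": 0},
    {"dx": 0, "dy": 0, "dz": 1, "roll": 0},
    {"dx": 0, "dy": 0, "dz": 0.6, "roll": 0},
    {"dx": 0, "dy": 0, "dz": 0, "roll": 0},
    {"dx": 0, "dy": 0, "dz": 0, "roll": 0},
    {"dx": 0, "dy": 0, "dz": 0, "roll": 0}
  ]
}}

```text
time_s: 20.55
eef_pos: [0.5536, -0.4163, 0.0577]
orientation: [3.034, 0.813, 0.001]
wrist_force: [0.4, 0.4, -0.9]
width: 0.424
gripper_force: 30.0
```

```bash
python3 pl.py .5532 -.4162 .0488 30
```

```text
t 20.55 pos [ 0.5536 -0.4163  0.0577] yaw 30.0 tilt 0.06 roll 0.0 dxyz cm [-0.03 -0.03  0.89] q7 -0.67 w 0.424 gf 30.0 F [ 0.4  0.4 -0.9]
```

>>> {"method": "play_rows", "body": {
  "moves": [
    {"dx": 0, "dy": 0, "dz": 0.4, "roll": 0},
    {"dx": 0, "dy": 0, "dz": 0.3, "roll": 0},
    {"dx": 0, "dy": 0, "dz": 0.15, "roll": 0},
    {"dx": 0, "dy": 0, "dz": 0.1, "roll": 0},
    {"dx": 0, "dy": 0, "dz": 0, "roll": 0},
    {"dx": 0, "dy": 0, "dz": 0, "roll": 0}
  ]
}}

```text
time_s: 21.3
eef_pos: [0.5531, -0.4161, 0.0481]
orientation: [3.034, 0.813, -0.0]
wrist_force: [-3.5, 2.1, 5.7]
width: 0.419
gripper_force: 30.0
```

>>> {"method": "play_rows", "body": {
  "fingers": 1,
  "moves": [
    {"dx": 0, "dy": 0, "dz": 0, "roll": 0},
    {"dx": 0, "dy": 0, "dz": 0, "roll": 0},
    {"dx": 0, "dy": 0, "dz": 0, "roll": 0},
    {"dx": 0, "dy": 0, "dz": 0, "roll": 0},
    {"dx": 0, "dy": 0, "dz": 0, "roll": 0},
    {"dx": 0, "dy": 0, "dz": -1, "roll": 0},
    {"dx": 0, "dy": 0, "dz": -2, "roll": 0},
    {"dx": 0, "dy": 0, "dz": -3, "roll": 0},
    {"dx": 0, "dy": 0, "dz": -3, "roll": 0},
    {"dx": 0, "dy": 0, "dz": -3, "roll": 0},
    {"dx": 0, "dy": 0, "dz": -2, "roll": 0},
    {"dx": 0, "dy": 0, "dz": 0, "roll": -0.14},
    {"dx": 0, "dy": 0, "dz": 0, "roll": -0.14},
    {"dx": 0, "dy": 0, "dz": 0, "roll": -0.14},
    {"dx": 0, "dy": 0, "dz": 0, "roll": -0.14},
    {"dx": 0, "dy": 0, "dz": 0, "roll": 0}
  ]
}}

```text
time_s: 23.3
eef_pos: [0.5532, -0.4162, 0.188]
orientation: [2.692, 1.619, 0.0]
wrist_force: [0.0, -0.4, -0.8]
width: 1.002
gripper_force: 0.0
```

```bash
python3 pl.py .4305 -.1138 .043 62
```

```text
t 23.3 pos [ 0.5532 -0.4162  0.188 ] yaw 62.0 tilt 0.01 roll 0.001 dxyz cm [ 20.94 -25.03  14.5 ] q7 -0.11 w 1.002 gf 0.0 F [ 0.  -0.4 -0.8]
```

10 rows of (2.094, -2.503) to get above the bottle.

>>> {"method": "play_rows", "body": {
  "moves": [
    {"dx": 2.094, "dy": -2.503, "dz": 0, "roll": 0},
    {"dx": 2.094, "dy": -2.503, "dz": 0, "roll": 0},
    {"dx": 2.094, "dy": -2.503, "dz": 0, "roll": 0},
    {"dx": 2.094, "dy": -2.503, "dz": 0, "roll": 0},
    {"dx": 2.094, "dy": -2.503, "dz": 0, "roll": 0},
    {"dx": 2.094, "dy": -2.503, "dz": 0, "roll": 0},
    {"dx": 2.094, "dy": -2.503, "dz": 0, "roll": 0},
    {"dx": 2.094, "dy": -2.503, "dz": 0, "roll": 0},
    {"dx": 2.094, "dy": -2.503, "dz": 0, "roll": 0},
    {"dx": 2.094, "dy": -2.503, "dz": 0, "roll": 0},
    {"dx": 0, "dy": 0, "dz": 3, "roll": 0},
    {"dx": 0, "dy": 0, "dz": 2, "roll": 0},
    {"dx": 0, "dy": 0, "dz": 0, "roll": 0},
    {"dx": 0, "dy": 0, "dz": 0, "roll": 0}
  ]
}}

```text
time_s: 25.05
eef_pos: [0.4306, -0.114, 0.1385]
orientation: [2.692, 1.618, 0.001]
wrist_force: [0.1, -0.0, 1.0]
width: 1.003
gripper_force: 0.0
```

```bash
python3 pl.py .4305 -.1138 .043 62;  python3 look.py top small_dish_c .5532 -.4162 .0455;  python3 look.py top big_dish_c .5532 -.4162 .0315; python3 - <<'E'
from h import *
a=snapshot("top");b=snapshot("side");save(a,"a");save(b,"b")
A=cv2.resize(cv2.imread("pics/a.png")[160:290,350:480],(396,396));B=cv2.resize(cv2.imread("pics/b.png")[180:360,220:400],(396,396))
cv2.imwrite("pics/ab2.png",np.hstack([A,B]))
E
```

```text
t 25.05 pos [ 0.4306 -0.114   0.1385] yaw 62.0 tilt 0.06 roll 0.0 dxyz cm [ 0.01 -0.01  9.55] q7 -0.36 w 1.003 gf 0.0 F [ 0.1 -0.   1. ]
top small_dish_c 0.59 [385.7, 193.2, 407.9, 213.9] 401 [ 0.55378248 -0.41524487] 0.0668511505971453
top big_dish_c 0.64 [376.5, 189.8, 411.7, 224.9] 666 [ 0.55173638 -0.4156939 ] 0.3867705184840735
```

View pics/ab2.png

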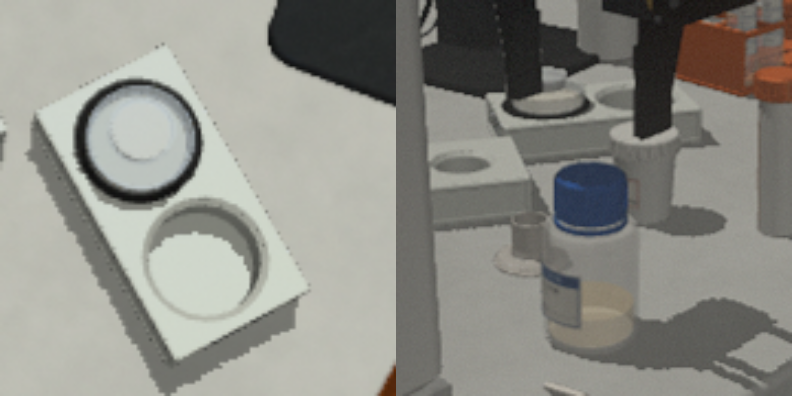

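The stack is centred on the pad at top crop (138,138), and the bottle is centred between the fingers in the side crop. Descending.

>>> {"method": "play_rows", "body": {
  "moves": [
    {"dx": 0, "dy": 0, "dz": 2, "roll": 0},
    {"dx": 0, "dy": 0, "dz": 2, "roll": 0},
    {"dx": 0, "dy": 0, "dz": 2, "roll": 0},
    {"dx": 0, "dy": 0, "dz": 2, "roll": 0},
    {"dx": 0, "dy": 0, "dz": 1.5, "roll": 0},
    {"dx": 0, "dy": 0, "dz": 0, "roll": 0},
    {"dx": 0, "dy": 0, "dz": 0, "roll": 0}
  ]
}}

```text
time_s: 26.22
eef_pos: [0.4305, -0.114, 0.0432]
orientation: [2.691, 1.62, 0.001]
wrist_force: [0.3, 0.5, -0.2]
width: 0.996
gripper_force: 0.0
```

>>> {"method": "play_rows", "body": {
  "fingers": -1,
  "moves": [
    {"dx": 0, "dy": 0, "dz": 0, "roll": 0},
    {"dx": 0, "dy": 0, "dz": 0, "roll": 0},
    {"dx": 0, "dy": 0, "dz": 0, "roll": 0},
    {"dx": 0, "dy": 0, "dz": 0, "roll": 0},
    {"dx": 0, "dy": 0, "dz": 0, "roll": 0},
    {"dx": 0, "dy": 0, "dz": 0, "roll": 0},
    {"dx": 0, "dy": 0, "dz": 0, "roll": 0},
    {"dx": 0, "dy": 0, "dz": 0, "roll": 0}
  ]
}}

```text
time_s: 27.22
eef_pos: [0.4301, -0.114, 0.0426]
orientation: [2.691, 1.62, -0.0]
wrist_force: [-0.4, 1.2, 2.2]
width: 0.623
gripper_force: 30.0
```

```bash
python3 pl.py .4305 -.1138 .043 62
```

```text
t 27.23 pos [ 0.4301 -0.114   0.0426] yaw 62.1 tilt 0.01 roll 0.002 dxyz cm [ 0.04  0.03 -0.04] q7 -0.5 w 0.623 gf 30.0 F [-0.4  1.2  2.2]
```

>>> {"method": "play_rows", "body": {
  "moves": [
    {"dx": 0, "dy": 0, "dz": -1, "roll": 0},
    {"dx": 0, "dy": 0, "dz": -2, "roll": 0},
    {"dx": 0, "dy": 0, "dz": -3, "roll": 0},
    {"dx": 0, "dy": 0, "dz": -3, "roll": 0},
    {"dx": 0, "dy": 0, "dz": -3, "roll": 0},
    {"dx": 0, "dy": 0, "dz": -2, "roll": 0},
    {"dx": 0, "dy": 0, "dz": 0, "roll": 0.14},
    {"dx": 0, "dy": 0, "dz": 0, "roll": 0.14},
    {"dx": 0, "dy": 0, "dz": 0, "roll": 0.14},
    {"dx": 0, "dy": 0, "dz": 0, "roll": 0.14},
    {"dx": 0, "dy": 0, "dz": 0, "roll": 0}
  ]
}}

```text
time_s: 28.6
eef_pos: [0.4299, -0.1137, 0.1828]
orientation: [3.034, 0.815, 0.0]
wrist_force: [-0.0, -0.5, -2.1]
width: 0.628
gripper_force: 30.0
```

```bash
python3 pl.py .4854 -.4548 .09 30;  python3 look.py side bottle_c .43 -.12 .14;python3 look.py top bottle_c .43 -.12 .14
```

```text
t 28.6 pos [ 0.4299 -0.1137  0.1828] yaw 30.1 tilt 0.01 roll 0.001 dxyz cm [-12.25  32.31   9.28] q7 -0.87 w 0.628 gf 30.0 F [-0.  -0.5 -2.1]
side bottle_c 0.73 [384.0, 208.2, 404.6, 287.2] 1406 [ 0.43 -0.12] 1.0
top bottle_c 0.67 [179.4, 234.1, 224.0, 280.0] 680 [ 0.43012494 -0.11466371] 0.61056236481615
```

>>> {"method": "play_rows", "body": {
  "moves": [
    {"dx": -1.02, "dy": 2.692, "dz": 0, "roll": 0},
    {"dx": -1.02, "dy": 2.692, "dz": 0, "roll": 0},
    {"dx": -1.02, "dy": 2.692, "dz": 0, "roll": 0},
    {"dx": -1.02, "dy": 2.692, "dz": 0, "roll": 0},
    {"dx": -1.02, "dy": 2.692, "dz": 0, "roll": 0},
    {"dx": -1.02, "dy": 2.692, "dz": 0, "roll": 0},
    {"dx": -1.02, "dy": 2.692, "dz": 0, "roll": 0},
    {"dx": -1.02, "dy": 2.692, "dz": 0, "roll": 0},
    {"dx": -1.02, "dy": 2.692, "dz": 0, "roll": 0},
    {"dx": -1.02, "dy": 2.692, "dz": 0, "roll": 0},
    {"dx": -1.02, "dy": 2.692, "dz": 0, "roll": 0},
    {"dx": -1.02, "dy": 2.692, "dz": 0, "roll": 0},
    {"dx": 0, "dy": 0, "dz": 0, "roll": 0},
    {"dx": 0, "dy": 0, "dz": 3, "roll": 0},
    {"dx": 0, "dy": 0, "dz": 3, "roll": 0},
    {"dx": 0, "dy": 0, "dz": 2, "roll": 0},
    {"dx": 0, "dy": 0, "dz": 1.3, "roll": 0},
    {"dx": 0, "dy": 0, "dz": 0, "roll": 0},
    {"dx": 0, "dy": 0, "dz": 0, "roll": 0}
  ]
}}

```text
time_s: 31.18
eef_pos: [0.4862, -0.4553, 0.0907]
orientation: [3.033, 0.813, 0.001]
wrist_force: [0.1, 0.4, -1.8]
width: 0.624
gripper_force: 30.0
```

```bash
python3 pl.py .4854 -.4548 .049 30;  python3 - <<'E'
from h import *
b=snapshot("side");save(b,"b")
B=cv2.resize(cv2.imread("pics/b.png")[150:270,250:410],(640,480),interpolation=cv2.INTER_CUBIC)
cv2.imwrite("pics/b3.png",B)
E
```

```text
t 31.18 pos [ 0.4862 -0.4553  0.0907] yaw 30.0 tilt 0.09 roll 0.0 dxyz cm [-0.04 -0.08  4.17] q7 -0.59 w 0.624 gf 30.0 F [ 0.1  0.4 -1.8]
```

View pics/b3.png

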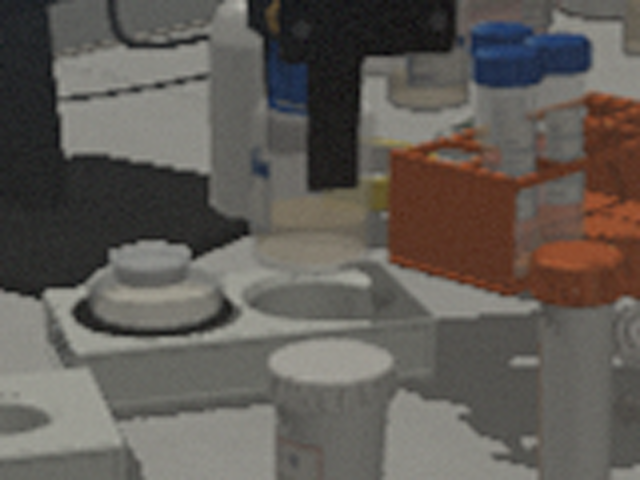

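The bottle's column (~311) lines up with the well centre (~312). Lowering.

>>> {"method": "play_rows", "body": {
  "moves": [
    {"dx": -0.04, "dy": -0.08, "dz": 0.8, "roll": 0},
    {"dx": 0, "dy": 0, "dz": 0.6, "roll": 0},
    {"dx": 0, "dy": 0, "dz": 0.6, "roll": 0},
    {"dx": 0, "dy": 0, "dz": 0, "roll": 0},
    {"dx": 0, "dy": 0, "dz": 0, "roll": 0}
  ]
}}

```text
time_s: 31.85
eef_pos: [0.485, -0.4545, 0.0697]
orientation: [3.034, 0.813, 0.0]
wrist_force: [0.3, -0.5, -1.1]
width: 0.624
gripper_force: 30.0
```

>>> {"method": "play_rows", "body": {
  "moves": [
    {"dx": 0, "dy": 0, "dz": 0.4, "roll": 0},
    {"dx": 0, "dy": 0, "dz": 0.4, "roll": 0},
    {"dx": 0, "dy": 0, "dz": 0.4, "roll": 0},
    {"dx": 0, "dy": 0, "dz": 0.4, "roll": 0},
    {"dx": 0, "dy": 0, "dz": 0, "roll": 0}
  ]
}}

```text
time_s: 32.48
eef_pos: [0.4847, -0.4543, 0.0531]
orientation: [-3.034, -0.813, 0.001]
wrist_force: [0.4, -0.0, -1.7]
width: 0.626
gripper_force: 30.0
```

In the well with no side force. Down the last 5 mm.

>>> {"method": "play_rows", "body": {
  "moves": [
    {"dx": 0, "dy": 0, "dz": 0.3, "roll": 0},
    {"dx": 0, "dy": 0, "dz": 0.15, "roll": 0},
    {"dx": 0, "dy": 0, "dz": 0.05, "roll": 0},
    {"dx": 0, "dy": 0, "dz": 0, "roll": 0},
    {"dx": 0, "dy": 0, "dz": 0, "roll": 0}
  ]
}}

```text
time_s: 33.1
eef_pos: [0.4849, -0.4544, 0.0487]
orientation: [3.034, 0.813, 0.0]
wrist_force: [-0.4, 0.7, 0.4]
width: 0.627
gripper_force: 30.0
```

>>> {"method": "play_rows", "body": {
  "fingers": 1,
  "moves": [
    {"dx": 0, "dy": 0, "dz": 0, "roll": 0},
    {"dx": 0, "dy": 0, "dz": 0, "roll": 0},
    {"dx": 0, "dy": 0, "dz": 0, "roll": 0},
    {"dx": 0, "dy": 0, "dz": 0, "roll": 0},
    {"dx": 0, "dy": 0, "dz": -1, "roll": 0},
    {"dx": 0, "dy": 0, "dz": -2, "roll": 0},
    {"dx": 0, "dy": 0, "dz": -3, "roll": 0},
    {"dx": 0, "dy": 0, "dz": -3, "roll": 0},
    {"dx": 0, "dy": 0, "dz": -3, "roll": 0},
    {"dx": 0, "dy": 0, "dz": -2, "roll": 0},
    {"dx": 0, "dy": 0, "dz": 0, "roll": 0}
  ]
}}

```text
time_s: 34.48
eef_pos: [0.4856, -0.4549, 0.1907]
orientation: [3.032, 0.813, 0.003]
wrist_force: [0.7, 0.7, -0.9]
width: 1.003
gripper_force: 0.0
```

```bash
python3 pl.py .4393 -.2856 .038 30
```

```text
t 34.48 pos [ 0.4856 -0.4549  0.1907] yaw 30.0 tilt 0.19 roll 0.0 dxyz cm [  4.45 -16.97  15.27] q7 -0.55 w 1.003 gf 0.0 F [ 0.7  0.7 -0.9]
```

>>> {"method": "play_rows", "body": {
  "moves": [
    {"dx": 0.636, "dy": -2.424, "dz": 0, "roll": 0},
    {"dx": 0.636, "dy": -2.424, "dz": 0, "roll": 0},
    {"dx": 0.636, "dy": -2.424, "dz": 0, "roll": 0},
    {"dx": 0.636, "dy": -2.424, "dz": 0, "roll": 0},
    {"dx": 0.636, "dy": -2.424, "dz": 0, "roll": 0},
    {"dx": 0.636, "dy": -2.424, "dz": 0, "roll": 0},
    {"dx": 0.636, "dy": -2.424, "dz": 0, "roll": 0},
    {"dx": 0, "dy": 0, "dz": 3, "roll": 0},
    {"dx": 0, "dy": 0, "dz": 3, "roll": 0},
    {"dx": 0, "dy": 0, "dz": 2, "roll": 0},
    {"dx": 0, "dy": 0, "dz": 0, "roll": 0},
    {"dx": 0, "dy": 0, "dz": 0, "roll": 0}
  ]
}}

```text
time_s: 35.98
eef_pos: [0.4387, -0.2852, 0.1089]
orientation: [3.034, 0.814, 0.0]
wrist_force: [0.1, -0.1, 0.6]
width: 1.001
gripper_force: 0.0
```

```bash
python3 pl.py .4393 -.2856 .038 30;  python3 - <<'E'
from h import *
b=snapshot("side");save(b,"b")
B=cv2.resize(cv2.imread("pics/b.png")[150:300,250:450],(640,480),interpolation=cv2.INTER_CUBIC)
cv2.imwrite("pics/b4.png",B)
E
```

```text
t 35.98 pos [ 0.4387 -0.2852  0.1089] yaw 30.0 tilt 0.02 roll 0.0 dxyz cm [0.03 0.06 7.09] q7 -0.72 w 1.001 gf 0.0 F [ 0.1 -0.1  0.6]
```

View pics/b4.png

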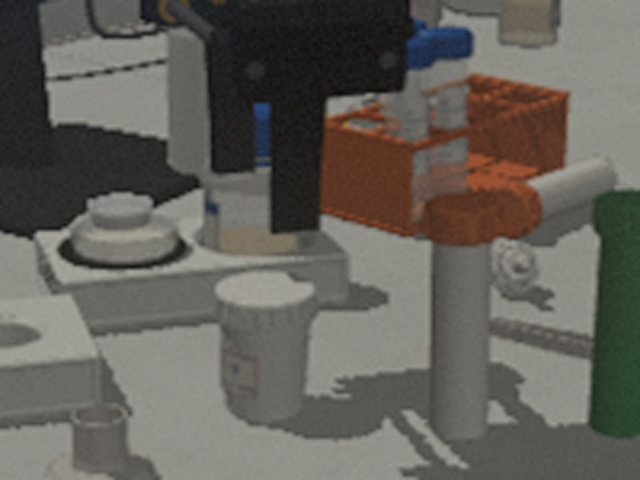

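The bottle stands in its well, and the fingers straddle the cup lid at (265,295). Descending.

>>> {"method": "play_rows", "body": {
  "moves": [
    {"dx": 0.03, "dy": 0.06, "dz": 2, "roll": 0},
    {"dx": 0, "dy": 0, "dz": 2, "roll": 0},
    {"dx": 0, "dy": 0, "dz": 2, "roll": 0},
    {"dx": 0, "dy": 0, "dz": 1.1, "roll": 0},
    {"dx": 0, "dy": 0, "dz": 0, "roll": 0},
    {"dx": 0, "dy": 0, "dz": 0, "roll": 0}
  ]
}}

```text
time_s: 36.78
eef_pos: [0.4395, -0.2857, 0.038]
orientation: [3.034, 0.813, 0.001]
wrist_force: [0.4, -0.6, -0.0]
width: 0.998
gripper_force: 0.0
```

>>> {"method": "play_rows", "body": {
  "fingers": -1,
  "moves": [
    {"dx": 0, "dy": 0, "dz": 0, "roll": 0},
    {"dx": 0, "dy": 0, "dz": 0, "roll": 0},
    {"dx": 0, "dy": 0, "dz": 0, "roll": 0},
    {"dx": 0, "dy": 0, "dz": 0, "roll": 0},
    {"dx": 0, "dy": 0, "dz": 0, "roll": 0},
    {"dx": 0, "dy": 0, "dz": 0, "roll": 0},
    {"dx": 0, "dy": 0, "dz": 0, "roll": 0},
    {"dx": 0, "dy": 0, "dz": 0, "roll": 0}
  ]
}}

```text
time_s: 37.78
eef_pos: [0.4392, -0.2856, 0.0376]
orientation: [3.034, 0.813, 0.0]
wrist_force: [0.3, -0.4, -0.0]
width: 0.545
gripper_force: 30.0
```

```bash
python3 pl.py .6448 -.2458 .19 61
```

```text
t 37.77 pos [ 0.4392 -0.2856  0.0376] yaw 30.0 tilt 0.01 roll -0.541 dxyz cm [ 13.45  16.06 -15.24] q7 -0.78 w 0.545 gf 30.0 F [ 0.3 -0.4 -0. ]
```

>>> {"method": "play_rows", "body": {
  "moves": [
    {"dx": 0, "dy": 0, "dz": -1, "roll": 0},
    {"dx": 0, "dy": 0, "dz": -2, "roll": 0},
    {"dx": 0, "dy": 0, "dz": -3, "roll": 0},
    {"dx": 0, "dy": 0, "dz": -3, "roll": 0},
    {"dx": 0, "dy": 0, "dz": -3, "roll": 0},
    {"dx": 0, "dy": 0, "dz": 0, "roll": -0.135},
    {"dx": 0, "dy": 0, "dz": 0, "roll": -0.135},
    {"dx": 0, "dy": 0, "dz": 0, "roll": -0.135},
    {"dx": 0, "dy": 0, "dz": 0, "roll": -0.135},
    {"dx": 0, "dy": 0, "dz": 0, "roll": 0}
  ]
}}

```text
time_s: 39.02
eef_pos: [0.4393, -0.2856, 0.1588]
orientation: [2.707, 1.592, 0.001]
wrist_force: [0.5, 0.4, -0.1]
width: 0.548
gripper_force: 30.0
```

```bash
python3 pl.py .6448 -.2458 .08 61;  python3 - <<'E'
from h import *
b=snapshot("side");save(b,"b")
B=cv2.resize(cv2.imread("pics/b.png")[130:280,250:450],(640,480),interpolation=cv2.INTER_CUBIC)
cv2.imwrite("pics/b5.png",B)
E
```

```text
t 39.02 pos [ 0.4393 -0.2856  0.1588] yaw 60.9 tilt 0.07 roll -0.002 dxyz cm [13.44 16.04  7.88] q7 -0.16 w 0.548 gf 30.0 F [ 0.5  0.4 -0.1]
```

View pics/b5.png

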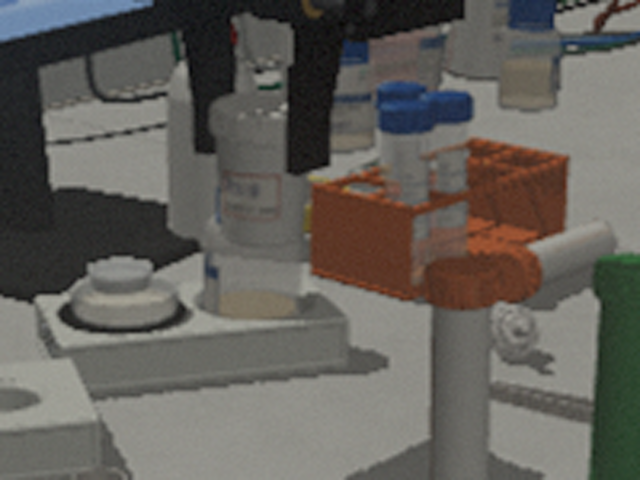

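The cup hangs upright, gripped by its lid. Moving over the wide well.

>>> {"method": "play_rows", "body": {
  "moves": [
    {"dx": 1.68, "dy": 2.005, "dz": 0, "roll": 0},
    {"dx": 1.68, "dy": 2.005, "dz": 0, "roll": 0},
    {"dx": 1.68, "dy": 2.005, "dz": 0, "roll": 0},
    {"dx": 1.68, "dy": 2.005, "dz": 0, "roll": 0},
    {"dx": 1.68, "dy": 2.005, "dz": 0, "roll": 0},
    {"dx": 1.68, "dy": 2.005, "dz": 0, "roll": 0},
    {"dx": 1.68, "dy": 2.005, "dz": 0, "roll": 0},
    {"dx": 1.68, "dy": 2.005, "dz": 0, "roll": 0},
    {"dx": 0, "dy": 0, "dz": 0, "roll": 0},
    {"dx": 0, "dy": 0, "dz": 3, "roll": 0},
    {"dx": 0, "dy": 0, "dz": 2.5, "roll": 0},
    {"dx": 0, "dy": 0, "dz": 2, "roll": 0},
    {"dx": 0, "dy": 0, "dz": 0, "roll": 0},
    {"dx": 0, "dy": 0, "dz": 0, "roll": 0}
  ]
}}

```text
time_s: 40.83
eef_pos: [0.645, -0.2462, 0.0838]
orientation: [2.707, 1.592, 0.001]
wrist_force: [0.3, 0.1, 0.1]
width: 0.545
gripper_force: 30.0
```

```bash
python3 pl.py .6448 -.2458 .0436 61
```

```text
t 40.83 pos [ 0.645  -0.2462  0.0838] yaw 60.9 tilt 0.08 roll -0.001 dxyz cm [ 0.02 -0.04  4.02] q7 -0.49 w 0.545 gf 30.0 F [0.3 0.1 0.1]
```

>>> {"method": "play_rows", "body": {
  "moves": [
    {"dx": 0.02, "dy": -0.04, "dz": 0.8, "roll": 0},
    {"dx": 0, "dy": 0, "dz": 0.6, "roll": 0},
    {"dx": 0, "dy": 0, "dz": 0.5, "roll": 0},
    {"dx": 0, "dy": 0, "dz": 0.5, "roll": 0},
    {"dx": 0, "dy": 0, "dz": 0, "roll": 0}
  ]
}}

```text
time_s: 41.45
eef_pos: [0.6441, -0.2455, 0.058]
orientation: [-2.707, -1.593, 0.001]
wrist_force: [0.2, 0.3, -0.4]
width: 0.548
gripper_force: 30.0
```

>>> {"method": "play_rows", "body": {
  "moves": [
    {"dx": 0, "dy": 0, "dz": 0.4, "roll": 0},
    {"dx": 0, "dy": 0, "dz": 0.4, "roll": 0},
    {"dx": 0, "dy": 0, "dz": 0.3, "roll": 0},
    {"dx": 0, "dy": 0, "dz": 0, "roll": 0},
    {"dx": 0, "dy": 0, "dz": 0, "roll": 0}
  ]
}}

```text
time_s: 42.08
eef_pos: [0.6444, -0.2456, 0.0477]
orientation: [2.707, 1.593, 0.0]
wrist_force: [0.5, 0.4, -0.3]
width: 0.55
gripper_force: 30.0
```

```bash
python3 pl.py .6448 -.2458 .0436 61
```

```text
t 42.08 pos [ 0.6444 -0.2456  0.0477] yaw 60.9 tilt 0.02 roll -0.001 dxyz cm [0.   0.04 0.41] q7 -0.5 w 0.55 gf 30.0 F [ 0.5  0.4 -0.3]
```

>>> {"method": "play_rows", "body": {
  "moves": [
    {"dx": 0, "dy": 0, "dz": 0.25, "roll": 0},
    {"dx": 0, "dy": 0, "dz": 0.12, "roll": 0},
    {"dx": 0, "dy": 0, "dz": 0.08, "roll": 0},
    {"dx": 0, "dy": 0, "dz": 0, "roll": 0},
    {"dx": 0, "dy": 0, "dz": 0, "roll": 0}
  ]
}}

```text
time_s: 42.7
eef_pos: [0.6445, -0.2456, 0.0436]
orientation: [2.707, 1.593, 0.0]
wrist_force: [-2.1, 0.4, 5.2]
width: 0.55
gripper_force: 29.8
```

>>> {"method": "play_rows", "body": {
  "fingers": 1,
  "moves": [
    {"dx": 0, "dy": 0, "dz": 0, "roll": 0},
    {"dx": 0, "dy": 0, "dz": 0, "roll": 0},
    {"dx": 0, "dy": 0, "dz": 0, "roll": 0},
    {"dx": 0, "dy": 0, "dz": 0, "roll": 0},
    {"dx": 0, "dy": 0, "dz": -1, "roll": 0},
    {"dx": 0, "dy": 0, "dz": -2, "roll": 0},
    {"dx": 0, "dy": 0, "dz": -3, "roll": 0},
    {"dx": 0, "dy": 0, "dz": -3, "roll": 0},
    {"dx": 0, "dy": 0, "dz": -3, "roll": 0},
    {"dx": 0, "dy": 0, "dz": -1, "roll": 0},
    {"dx": 0, "dy": 0, "dz": 0, "roll": 0.135},
    {"dx": 0, "dy": 0, "dz": 0, "roll": 0.135},
    {"dx": 0, "dy": 0, "dz": 0, "roll": 0.135},
    {"dx": 0, "dy": 0, "dz": 0, "roll": 0.135},
    {"dx": 0, "dy": 0, "dz": 0, "roll": 0}
  ]
}}

```text
time_s: 44.58
eef_pos: [0.6442, -0.2455, 0.1729]
orientation: [3.034, 0.815, -0.001]
wrist_force: [0.2, 0.1, 0.2]
width: 1.0
gripper_force: 0.0
```

```bash
python3 pl.py .3454 -.2836 .056 30; python3 -c "
from h import *
p=snapshot('top');print(onz(p,(332,372),.114),onz(p,(316.5,322),.114))"; python3 look.py top tube_c .3454 -.2836
```

```text
t 44.58 pos [ 0.6442 -0.2455  0.1729] yaw 30.1 tilt 0.03 roll 0.001 dxyz cm [-27.78 -11.64  11.69] q7 -0.96 w 1.0 gf 0.0 F [0.2 0.1 0.2]
[ 0.27041648 -0.30996369  0.114     ] [ 0.34463362 -0.28496461  0.114     ]
top tube_c 0.92 [304.6, 310.0, 328.9, 334.0] 401 [ 0.34544263 -0.28499392] 0.0715324222157604
top tube_c 0.64 [320.0, 360.0, 344.6, 387.5] 446 [ 0.3454 -0.2836] 1.0
```

>>> {"method": "play_rows", "body": {
  "moves": [
    {"dx": -2.785, "dy": -1.157, "dz": 0, "roll": 0},
    {"dx": -2.785, "dy": -1.157, "dz": 0, "roll": 0},
    {"dx": -2.785, "dy": -1.157, "dz": 0, "roll": 0},
    {"dx": -2.785, "dy": -1.157, "dz": 0, "roll": 0},
    {"dx": -2.785, "dy": -1.157, "dz": 0, "roll": 0},
    {"dx": -2.785, "dy": -1.157, "dz": 0, "roll": 0},
    {"dx": -2.785, "dy": -1.157, "dz": 0, "roll": 0},
    {"dx": -2.785, "dy": -1.157, "dz": 0, "roll": 0},
    {"dx": -2.785, "dy": -1.157, "dz": 0, "roll": 0},
    {"dx": -2.785, "dy": -1.157, "dz": 0, "roll": 0},
    {"dx": 0, "dy": 0, "dz": 0, "roll": 0},
    {"dx": 0, "dy": 0, "dz": 3, "roll": 0},
    {"dx": 0, "dy": 0, "dz": 2, "roll": 0},
    {"dx": 0, "dy": 0, "dz": 0, "roll": 0},
    {"dx": 0, "dy": 0, "dz": 0, "roll": 0}
  ]
}}

```text
time_s: 46.6
eef_pos: [0.3462, -0.2847, 0.1238]
orientation: [3.033, 0.815, 0.001]
wrist_force: [0.2, -0.7, -0.7]
width: 1.0
gripper_force: 0.0
```

```bash
python3 pl.py .345 -.2846 .056 30;  python3 - <<'E'
from h import *
b=snapshot("side");save(b,"b");a=snapshot("top");save(a,"a")
B=cv2.resize(cv2.imread("pics/b.png")[150:300,220:420],(400,400),interpolation=cv2.INTER_CUBIC)
A=cv2.resize(cv2.imread("pics/a.png")[115:265,260:460],(400,400),interpolation=cv2.INTER_CUBIC)
cv2.imwrite("pics/b6.png",np.hstack([A,B]))
E
```

```text
t 46.6 pos [ 0.3462 -0.2847  0.1238] yaw 30.1 tilt 0.06 roll 0.001 dxyz cm [-0.1  -0.07  6.78] q7 -0.49 w 1.0 gf 0.0 F [ 0.2 -0.7 -0.7]
```

View pics/b6.png

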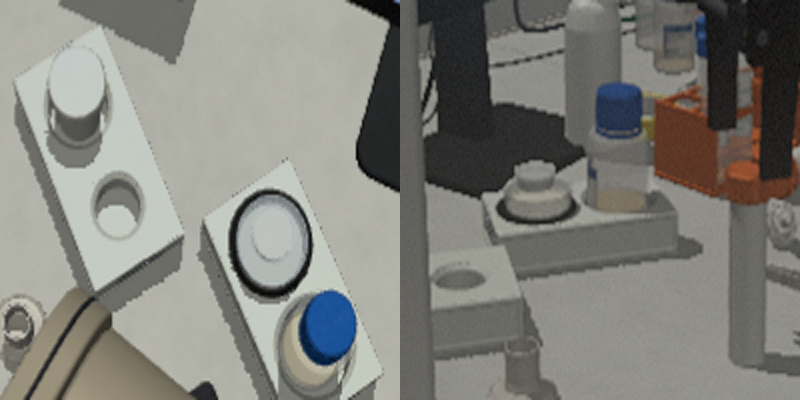

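The cup stands in the wide well and the bottle in its well, with the dish stack fine. The fingers are centred over the orange-capped tube, at about (745,175) in the side crop. Descending.

>>> {"method": "play_rows", "body": {
  "moves": [
    {"dx": -0.1, "dy": -0.07, "dz": 1.5, "roll": 0},
    {"dx": 0, "dy": 0, "dz": 2, "roll": 0},
    {"dx": 0, "dy": 0, "dz": 2, "roll": 0},
    {"dx": 0, "dy": 0, "dz": 1.3, "roll": 0},
    {"dx": 0, "dy": 0, "dz": 0, "roll": 0},
    {"dx": 0, "dy": 0, "dz": 0, "roll": 0}
  ]
}}

```text
time_s: 47.45
eef_pos: [0.3444, -0.2848, 0.0555]
orientation: [3.034, 0.813, 0.001]
wrist_force: [1.3, -0.3, 0.3]
width: 1.002
gripper_force: 0.0
```

>>> {"method": "play_rows", "body": {
  "fingers": -1,
  "moves": [
    {"dx": 0, "dy": 0, "dz": 0, "roll": 0},
    {"dx": 0, "dy": 0, "dz": 0, "roll": 0},
    {"dx": 0, "dy": 0, "dz": 0, "roll": 0},
    {"dx": 0, "dy": 0, "dz": 0, "roll": 0},
    {"dx": 0, "dy": 0, "dz": 0, "roll": 0},
    {"dx": 0, "dy": 0, "dz": 0, "roll": 0},
    {"dx": 0, "dy": 0, "dz": 0, "roll": 0},
    {"dx": 0, "dy": 0, "dz": 0, "roll": 0},
    {"dx": 0, "dy": 0, "dz": 0, "roll": 0},
    {"dx": 0, "dy": 0, "dz": 0, "roll": 0}
  ]
}}

```text
time_s: 48.7
eef_pos: [0.3441, -0.2846, 0.055]
orientation: [3.034, 0.813, 0.0]
wrist_force: [0.0, 0.0, -0.2]
width: 0.375
gripper_force: 30.0
```

```bash
python3 pl.py .576 -.2826 .2 30
```

```text
t 48.7 pos [ 0.3441 -0.2846  0.055 ] yaw 30.0 tilt 0.0 roll 0.0 dxyz cm [ 20.18  11.42 -14.5 ] q7 -0.56 w 0.375 gf 30.0 F [ 0.   0.  -0.2]
```

>>> {"method": "play_rows", "body": {
  "moves": [
    {"dx": 0, "dy": 0, "dz": -1, "roll": 0},
    {"dx": 0, "dy": 0, "dz": -2, "roll": 0},
    {"dx": 0, "dy": 0, "dz": -3, "roll": 0},
    {"dx": 0, "dy": 0, "dz": -3, "roll": 0},
    {"dx": 0, "dy": 0, "dz": -2, "roll": 0},
    {"dx": 2.242, "dy": 1.269, "dz": 0, "roll": 0},
    {"dx": 2.242, "dy": 1.269, "dz": 0, "roll": 0},
    {"dx": 2.242, "dy": 1.269, "dz": 0, "roll": 0},
    {"dx": 2.242, "dy": 1.269, "dz": 0, "roll": 0},
    {"dx": 2.242, "dy": 1.269, "dz": 0, "roll": 0},
    {"dx": 2.242, "dy": 1.269, "dz": 0, "roll": 0},
    {"dx": 2.242, "dy": 1.269, "dz": 0, "roll": 0},
    {"dx": 2.242, "dy": 1.269, "dz": 0, "roll": 0},
    {"dx": 2.242, "dy": 1.269, "dz": 0, "roll": 0},
    {"dx": 0, "dy": 0, "dz": 0, "roll": 0},
    {"dx": 0, "dy": 0, "dz": 3, "roll": 0},
    {"dx": 0, "dy": 0, "dz": 2.5, "roll": 0},
    {"dx": 0, "dy": 0, "dz": 0.5, "roll": 0},
    {"dx": 0, "dy": 0, "dz": 0, "roll": 0},
    {"dx": 0, "dy": 0, "dz": 0, "roll": 0}
  ]
}}

```text
time_s: 51.2
eef_pos: [0.5765, -0.2829, 0.1065]
orientation: [3.033, 0.813, 0.002]
wrist_force: [0.4, -0.7, -0.6]
width: 0.373
gripper_force: 30.0
```

```bash
python3 pl.py .576 -.2826 .061 30;  python3 - <<'E'
from h import *
b=snapshot("side");save(b,"b")
B=cv2.resize(cv2.imread("pics/b.png")[150:300,200:400],(640,480),interpolation=cv2.INTER_CUBIC)
cv2.imwrite("pics/b7.png",B)
E
```

```text
t 51.2 pos [ 0.5765 -0.2829  0.1065] yaw 30.0 tilt 0.11 roll 0.0 dxyz cm [-0.03 -0.05  4.55] q7 -0.9 w 0.373 gf 30.0 F [ 0.4 -0.7 -0.6]
```

View pics/b7.png

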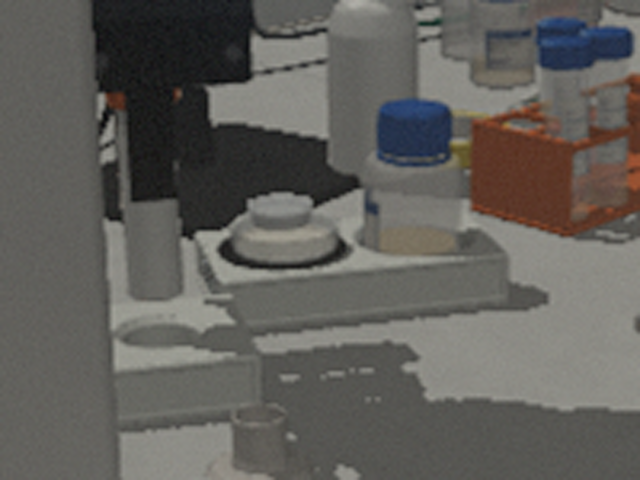

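The tube is upright at column ~155, over the narrow well centre at ~157. Lowering.

>>> {"method": "play_rows", "body": {
  "moves": [
    {"dx": -0.03, "dy": -0.05, "dz": 0.8, "roll": 0},
    {"dx": 0, "dy": 0, "dz": 0.7, "roll": 0},
    {"dx": 0, "dy": 0, "dz": 0.5, "roll": 0},
    {"dx": 0, "dy": 0, "dz": 0.4, "roll": 0},
    {"dx": 0, "dy": 0, "dz": 0, "roll": 0},
    {"dx": 0, "dy": 0, "dz": 0, "roll": 0}
  ]
}}

```text
time_s: 52.0
eef_pos: [0.5756, -0.2823, 0.0812]
orientation: [3.034, 0.813, 0.0]
wrist_force: [0.4, -0.1, -0.3]
width: 0.376
gripper_force: 30.0
```

>>> {"method": "play_rows", "body": {
  "moves": [
    {"dx": 0, "dy": 0, "dz": 0.4, "roll": 0},
    {"dx": 0, "dy": 0, "dz": 0.4, "roll": 0},
    {"dx": 0, "dy": 0, "dz": 0.4, "roll": 0},
    {"dx": 0, "dy": 0, "dz": 0.3, "roll": 0},
    {"dx": 0, "dy": 0, "dz": 0, "roll": 0},
    {"dx": 0, "dy": 0, "dz": 0, "roll": 0}
  ]
}}

```text
time_s: 52.75
eef_pos: [0.5755, -0.2823, 0.0662]
orientation: [3.034, 0.813, 0.0]
wrist_force: [0.4, 0.6, -0.1]
width: 0.377
gripper_force: 30.0
```

```bash
python3 pl.py .576 -.2826 .061 30
```

```text
t 52.75 pos [ 0.5755 -0.2823  0.0662] yaw 30.0 tilt 0.01 roll 0.0 dxyz cm [0.02 0.05 0.52] q7 -0.92 w 0.377 gf 30.0 F [ 0.4  0.6 -0.1]
```

>>> {"method": "play_rows", "body": {
  "moves": [
    {"dx": 0, "dy": 0, "dz": 0.3, "roll": 0},
    {"dx": 0, "dy": 0, "dz": 0.15, "roll": 0},
    {"dx": 0, "dy": 0, "dz": 0.1, "roll": 0},
    {"dx": 0, "dy": 0, "dz": 0, "roll": 0},
    {"dx": 0, "dy": 0, "dz": 0, "roll": 0}
  ]
}}

```text
time_s: 53.38
eef_pos: [0.5757, -0.2824, 0.061]
orientation: [3.034, 0.813, 0.001]
wrist_force: [-0.8, 0.3, 4.6]
width: 0.374
gripper_force: 30.0
```

>>> {"method": "play_rows", "body": {
  "fingers": 1,
  "moves": [
    {"dx": 0, "dy": 0, "dz": 0, "roll": 0},
    {"dx": 0, "dy": 0, "dz": 0, "roll": 0},
    {"dx": 0, "dy": 0, "dz": 0, "roll": 0},
    {"dx": 0, "dy": 0, "dz": 0, "roll": 0},
    {"dx": 0, "dy": 0, "dz": -1, "roll": 0},
    {"dx": 0, "dy": 0, "dz": -2, "roll": 0},
    {"dx": 0, "dy": 0, "dz": -3, "roll": 0},
    {"dx": 0, "dy": 0, "dz": -3, "roll": 0},
    {"dx": 0, "dy": 0, "dz": -3, "roll": 0},
    {"dx": 0, "dy": 0, "dz": -2, "roll": 0},
    {"dx": -2.6, "dy": -1.5, "dz": 0, "roll": 0},
    {"dx": -2.6, "dy": -1.5, "dz": 0, "roll": 0},
    {"dx": -2.6, "dy": -1.5, "dz": 0, "roll": 0},
    {"dx": -2.6, "dy": -1.5, "dz": 0, "roll": 0},
    {"dx": -2.6, "dy": -1.5, "dz": 0, "roll": 0},
    {"dx": -2.6, "dy": -1.5, "dz": 0, "roll": 0},
    {"dx": -2.6, "dy": -1.5, "dz": 0, "roll": 0},
    {"dx": 0, "dy": 0, "dz": 0, "roll": 0},
    {"dx": 0, "dy": 0, "dz": 0, "roll": 0}
  ]
}}

```text
time_s: 55.75
eef_pos: [0.366, -0.2823, 0.2011]
orientation: [3.033, 0.814, 0.001]
wrist_force: [0.3, 0.5, 0.4]
width: 0.999
gripper_force: 0.0
```

```bash
python3 - <<'E'
from h import *
b=snapshot("side");save(b,"b");a=snapshot("top");save(a,"a")
B=cv2.resize(cv2.imread("pics/b.png")[150:310,200:400],(400,400),interpolation=cv2.INTER_CUBIC)
A=cv2.resize(cv2.imread("pics/a.png")[115:265,250:450],(400,400),interpolation=cv2.INTER_CUBIC)
cv2.imwrite("pics/b8.png",np.hstack([A,B]))
E
python3 look.py top tube_c .576 -.2826 .006; python3 look.py top cup_c .6448 -.2458 .006;python3 look.py top ferrule_c .4963 -.1971;python3 look.py top bottle_c .4854 -.4548 .006
```

```text
top tube_c 0.84 [319.0, 358.3, 345.4, 388.7] 440 [ 0.576  -0.2826] 1.0
top tube_c 0.57 [306.8, 165.4, 328.9, 196.4] 501 [ 0.57814478 -0.28265127] 0.2797726452544208
top cup_c 0.8 [285.6, 132.1, 313.5, 167.0] 809 [ 0.64462128 -0.24615329] 0.05723312027036953
top bottle_c 0.82 [395.4, 225.5, 439.5, 261.8] 1157 [ 0.48521004 -0.452927  ] 0.07001768123263452
```

View pics/b8.png

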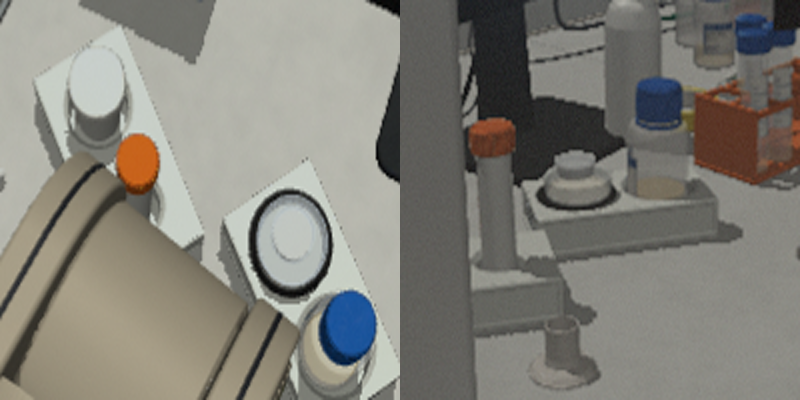

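All five parts are in place and upright, the ferrule hasn't moved, and the robot is touching nothing.

```bash
python3 -c "
from cell import *
print(sign_off())"
```

```text
the job is handed in; nothing more can be done
None
```

Both kits are made up and handed in after about 56 s of the 138 s allowed: the dishes are stacked on the pad, the bottle, cup and tube stand upright in their wells, and the ferrule hasn't moved.

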